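# Lock the second slide case

### The arm

A 6-joint arm with a two-finger parallel gripper is mounted at the origin on a cart in front of the work surface, level with it; the furniture and walls round the work are solid. World frame = base frame: x ahead of the robot, y to its left, z up, the work surface at z = 0. Lengths are in m, angles in rad, forces in N, time in s.
With the tool pointing down it reaches from about 0.225 to 0.725 m from the base axis. Payload 3.1 kg.
Tool frame: the origin (TCP) lies on the centre line of the jaws, within the pads' length; the fingertips stand 25 mm ahead of it and the grasp point (between the pads) lies 6 mm ahead of it (bot.nose_length is the distance from the TCP to the fingertips, in m); z points along the fingers, y is the line along which they close (so a half turn about z gives the same grasp; the last joint's range is limited). The gripper opens to 85 mm and grips with 20 to 120 N. Pads are 22 mm wide; open, the fingers measure 114 mm over their backs; the gripper's body (76 mm by 85 mm) begins 54 mm behind the grasp point. The pads swing forward as they close: fully open they stand 13 mm farther back than shut.
Start: joints at [-1.233, 0.048, 0.099, 1.622, 0, 1.443], TCP at [0.236, -0.469, 0.256] pointing down, gripper open.
Joint ranges: [-2.91, 2.91], [-0.99, 1.94], [-1.21, 1.42], [-2.12, 2.29], [-1.49, 1.47], [-3.14, 3.14]. Speed limits (rad/s): [2.79, 2.79, 3.14, 3.14, 3.14, 3.14].

### API

Orientations are given as a rotation vector (axis times angle).
In Python, from workcell import bot gives the robot as it stands.
- The arm moves only by the tool send_rows, never from a script. Its argument "targets" is one flat list of numbers, 5 for each row, row after row: the finger opening in mm, from 0 to 85.4, then the shift along the world's x, y, z in mm, then the turn about the world's z in rad. A call has exactly 5 rows; each row shifts and turns the commanded pose from where the row before left it; what a row does not reach is not made up. A row lasts 1/10 s, in which the tool goes at most 50 mm and 8.59 degrees, less where a joint would pass 70% of its speed; a pose out of reach is approached as far as the arm can. A call is refused whole if a number of a shift passes 50 or a number of a turn 0.15, either way. A call with a gripper value outside its range is refused whole. The fingers move at their own pace and stop on an object; "newtons" is the grip in N (left out, the last holds). Time passes only in rows, so rows that do not move let the fingers close, or fill a call up. It gives the time, the measured TCP pose, the force, the opening and the grip force at its end, in the units of the state.
- bot.get_obs(): the state, without advancing time (a new reading comes with each control period).
- bot.grab_frame(name): name is "scene" or "top" or "wrist"; returns a dict with "frame" (480x640x3 uint8, blue, green, red), "intrinsics" (3x3 intrinsics, pixels), "rvec" (rotation vector, rad) and "tvec" (3), from world to camera coordinates, as OpenCV has them. Camera axes: x right, y down, z forward; pixel columns grow to the right and rows downward; lengths in m; the calibration is good to about 2 mm. A picture is of the moment at which its call begins. There is no depth.
- bot.finish_job(): hands the job in; it is judged then, once.
Trained networks look in a picture, given as the dict that the camera call returned (one of the last four; its "shot" number tells which), for a name from the list of things; names that differ only in an ending like _2 or _b are one class to them, and where a whole thing is asked for, a point or a joint stands for the part that bears it (a point fixed in the world has none). Each returns a list of dicts, best first, with "conf" (0 to 1); they miss things now and then, are a little off and sometimes report something else, mostly with a low value. They report only what shows in the picture. A call takes as long as a camera call. They do not tell look-alikes from the thing itself.
- bot.look_for(picture, label): "box" ([left, top, right, bottom] in pixels, round what is visible of it).
The state is a dict: "time": time; "joints": joint angles; "qvel": joint speeds; "tau": joint torques, N m; "position": TCP position; "eef_rot": TCP orientation; "ft_force": force on the tool from outside, world axes, zero at the start; "moment": the same for the moment, N m; "width": finger opening in m; "grip_force": force on a finger pad.
Only numpy, scipy, OpenCV 4.12 (cv2) and the standard library are available. Lean on these libraries where they do the work, as an engineer would, in place of code of your own. Each camera call takes 0.05 s, during which the arm holds its last target. There are 200 camera calls.

### The job

One of the two wooden slide cases is not locked: its key stands proud of the lock on the lid. Turn that key gently, without pulling it out of the lock, until it lines up with the keyway and drops fully home like the key of the other case; then let go of it. Leave the other key locked as it is.

Things in the scene. Friction and masses are not known exactly. Their poses are not given: they have to be found in the camera images.
- key_a: The proud key, to be turned: loose, 62 mm tall, 0.12 kg. Origin: centre of its underside, z up. Steel bar 34 mm (along y) x 12 x 10 high; above it a collar of 34 mm diameter, z = 10 to 18; neck; flat black bow 10 mm thick (x), 36 wide (y), z = 26 to 62: pinch it across x at z = 45. Same after a half turn. It starts 0.7 rad or more out of line with the keyway; turning it is easy.
- key_b: The key of the other case, same shape and frame, already home in its own lock, its collar flush with the rim of the ring. To be left alone.
- lock_a_mouth (a point): key_a's lock: centre of its ledge, 109 mm above the table; z up, y along the keyway. Aluminium plate 54 x 80 (y) x 12 mm on the lid of a fixed beech case 117 x 150 (y) x 97. Keyway 19 x 40 (y), 11 deep; steel ring round it, 50 outside, 40 inside, 8 high, with 2 marks in line with the keyway. Key's underside: z = 0 proud, -10 home. In line within 0.15 rad it drops in by its weight or a light push.
- lock_b_mouth (a point): The same point of the lock on the other case, the same in all sizes, where key_b is home. Which of the two cases stands at the left varies.
Mind the look-alikes: they are no part of the job. Leave any green look-alike of the part that bears lock_a_mouth alone.

How it is judged:
By the outcome, as a careful person would: the job done as asked, in the order asked, and still so for the second after the job is handed in, with the robot touching nothing.
It also fails if it takes over 35 s, if anything falls off the work surface, if the arm or the gripper's body presses on something with over 40 N, if the wrist force passes 120 N, or if a joint passes its speed limit or range.

## Working session

There is one attempt and no reset: what is moved stays moved. The work goes in short steps, Python scripts to look and compute and a tool call to move; the robot and the scene stay as the last step left them, time stands still between calls to the robot, and variables do not carry over. Pictures are saved under pics/ and viewed, at most 10 in all, crops included, and the job is handed in when it is done.

Besides the shell and the picture viewer there is one more tool, called after ">>>" by a JSON object that holds its "api" and its "payload", one argument or row to a line. send_rows: Moves the arm, as the interface text tells. Its arguments: {"type":"object","properties":{"targets":{"type":"array","items":{"type":"number"}},"newtons":{"type":"number"}},"required":["targets"]}

```bash
mkdir -p pics
cat > h.py <<'E'
import cv2,numpy as np
from workcell import bot
def ray(p,u,v):
    R=cv2.Rodrigues(np.array(p["rvec"],float))[0];t=np.array(p["tvec"],float).ravel()
    d=R.T@np.linalg.inv(np.array(p["intrinsics"]))@np.array([u,v,1.]);return -R.T@t,d
def at_z(p,u,v,z):
    c,d=ray(p,u,v);return c+d*(z-c[2])/d[2]
def proj(p,X):
    return cv2.projectPoints(np.array(X,float).reshape(-1,3),np.array(p["rvec"],float),np.array(p["tvec"],float),np.array(p["intrinsics"],float),None)[0].reshape(-1,2)
E
python3 - <<'E'
from h import *
ims=[]
for n in("scene","top"):
    p=bot.grab_frame(n);ims.append(p["frame"]);c,d=ray(p,320,240);print(n,c.round(3))
    for l in("key_a","lock_a_mouth"):
        for r in bot.look_for(p,l):
            b=r["box"];print(l,np.round(b),round(r["conf"],2),at_z(p,(b[0]+b[2])/2,(b[1]+b[3])/2,.15).round(3))
    cv2.imwrite(f"pics/{n}.png",p["frame"])
o=bot.get_obs();print(o["time"],o["position"],o["eef_rot"])
E
```

```text
scene [-0.025  1.253  0.724]
key_a [348. 164. 359. 179.] 0.59 [0.533 0.095 0.15 ]
key_a [315. 201. 323. 228.] 0.51 [0.497 0.361 0.15 ]
lock_a_mouth [255. 320. 290. 359.] 0.94 [0.353 0.774 0.15 ]
lock_a_mouth [305. 220. 334. 236.] 0.82 [0.463 0.418 0.15 ]
top [0.254 0.373 1.144]
key_a [470. 196. 487. 216.] 0.7 [0.543 0.068 0.15 ]
key_a [336. 207. 351. 226.] 0.62 [0.508 0.34  0.15 ]
lock_a_mouth [320. 207. 362. 236.] 0.78 [0.497 0.345 0.15 ]
lock_a_mouth [129. 251. 174. 285.] 0.67 [0.385 0.713 0.15 ]
0.3 [ 0.23573368 -0.46887848  0.25586692] [-3.05594044e+00 -7.24860134e-01  1.28008473e-04]
```

View pics/scene.png

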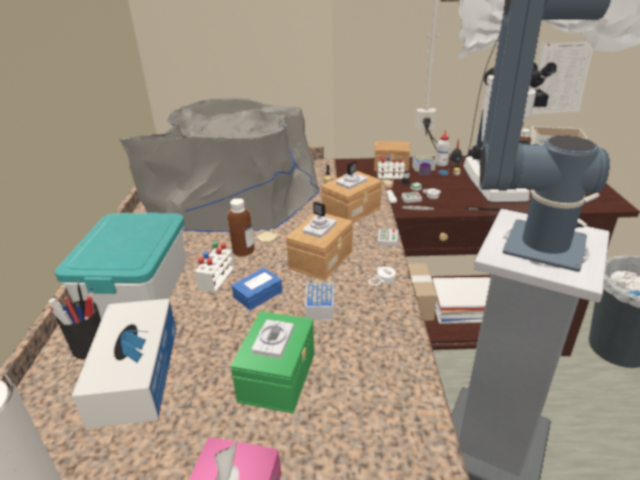

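View pics/top.png

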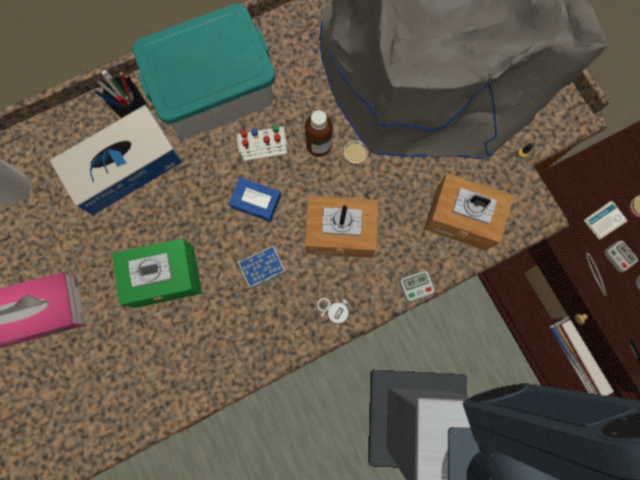

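Candidates: the key on the middle case (top 342,215) and the key on the right case (top 480,202). There is also the green case (155,270), a look-alike without a key. The middle key's bow looks to lie across its plate, so I'll check both in one close crop.

Run:
```python
from h import *
p=cv2.imread("pics/top.png");s=cv2.imread("pics/scene.png")
f=lambda i,x,y,w,h:cv2.resize(i[y:y+h,x:x+w],(400,300),interpolation=cv2.INTER_CUBIC)
cv2.imwrite("pics/c1.png",np.vstack([np.hstack([f(p,302,185,80,60),f(p,438,173,80,60)]),np.hstack([f(s,280,190,80,60),f(s,312,150,80,60)])]))
```

```text
(no output)
```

View pics/c1.png

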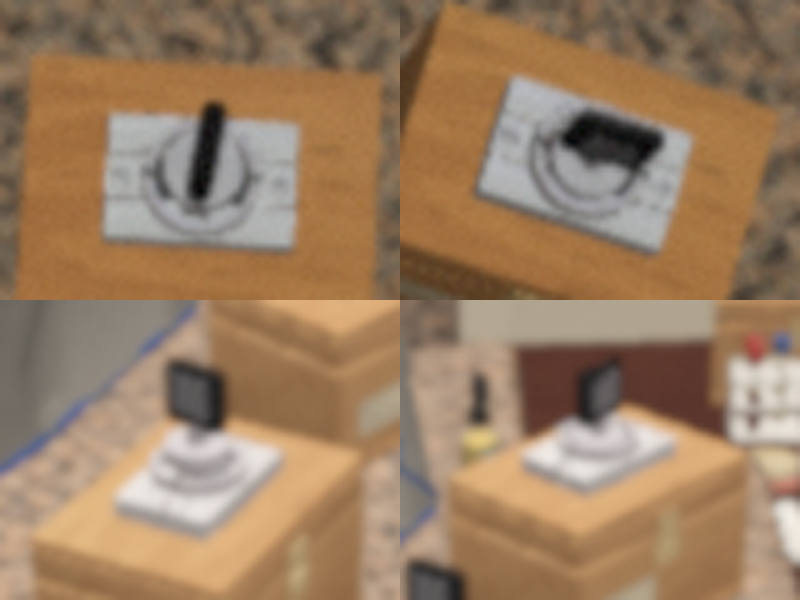

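The middle key stands proud, with its bow nearly across its plate (crop: bow 205,150; plate 200,180). The right key's bow lies along its plate with the collar sunk in. So the middle key is key_a. Next I'll compute its rough pose and the wrist camera mounting.

Run:
```python
from h import *
p=bot.grab_frame("top")
q=np.array([(108,113),(300,125),(295,248),(103,240)])/5+[302,185]
P=np.array([at_z(p,u,v,.109) for u,v in q]);print(P.round(3),P.mean(0))
a=P[0]+P[3]-P[1]-P[2];print("keyway yaw",np.degrees(np.arctan2(a[1],a[0])))
print("bow top far",at_z(p,302+212/5,185+105/5,.171),"near low",at_z(p,302+198/5,185+198/5,.135))
for u,v in[(440,155),(380,150),(340,60)]:print("cover",at_z(p,u,v,0).round(2))
w=bot.grab_frame("wrist");c,d=ray(w,320,240);o=bot.get_obs();R=cv2.Rodrigues(o["eef_rot"])[0]
print("cam in tool",R.T@(c-o["position"]),R.T@d,w["intrinsics"][0]); print(R)
```

```text
[[0.535 0.381 0.109]
 [0.534 0.301 0.109]
 [0.481 0.301 0.109]
 [0.481 0.381 0.109]] [0.50799869 0.34089509 0.109     ]
keyway yaw 89.77136402391406
bow top far [0.52393258 0.33994907 0.171     ] near low [0.49451449 0.34283928 0.135     ]
cover [0.71 0.11 0.  ]
cover [0.71 0.25 0.  ]
cover [0.94 0.36 0.  ]
cam in tool [ 0.07659546  0.00015653 -0.1165087 ] [-0.29916103 -0.00151736  0.95420539] [360.12217214   0.         320.40003999]
[[ 8.93458089e-01  4.49146552e-01 -1.33354806e-04]
 [ 4.49146569e-01 -8.93458016e-01  3.63495895e-04]
 [ 4.41160071e-05 -3.84664201e-04 -9.99999925e-01]]
```

>>> {"api": "send_rows", "payload": {
  "targets": [60,13,40,0,0.128,60,13,40,0,0.128,60,13,40,0,0.128,60,13,40,0,0.128,60,13,40,0,0.128],
  "newtons": 20
}}

```text
time: 0.9
position: [0.301, -0.2676, 0.2564]
eef_rot: [2.669, 1.656, 0.001]
ft_force: [0.4, 0.2, -0.2]
width: 0.0599
grip_force: 0.0
```

>>> {"api": "send_rows", "payload": {
  "targets": [60,13,40,0,0.128,60,13,40,0,0.128,60,13,40,0,0.128,60,13,40,0,0.128,60,13,40,0,0.128]
}}

```text
time: 1.4
position: [0.3661, -0.0675, 0.2566]
eef_rot: [2.012, 2.411, 0.001]
ft_force: [1.1, -0.3, -0.5]
width: 0.06
grip_force: 0.0
```

>>> {"api": "send_rows", "payload": {
  "targets": [60,13,40,0,0.128,60,13,40,0,0.128,60,13,40,0,0.128,60,13,40,0,0.128,60,13,40,0,0.128]
}}

```text
time: 1.9
position: [0.4311, 0.1328, 0.2566]
eef_rot: [1.15, 2.922, 0.0]
ft_force: [0.1, -0.1, 0.2]
width: 0.0597
grip_force: 0.0
```

>>> {"api": "send_rows", "payload": {
  "targets": [60,13,40,0,0.128,60,13,40,0,0.128,60,13,40,0,0.128,60,13,40,0,0.128,60,0,0,0,0]
}}

```text
time: 2.4
position: [0.4833, 0.2951, 0.254]
eef_rot: [-0.372, -3.117, -0.001]
ft_force: [0.3, -1.2, -0.3]
width: 0.0602
grip_force: 0.0
```

Run:
```python
from h import *
p=bot.grab_frame("wrist");o=bot.get_obs();print(o["position"],o["eef_rot"],o["time"])
for l in("key_a","lock_a_mouth"):
    for r in bot.look_for(p,l):
        b=r["box"];print(l,np.round(b),round(r["conf"],2))
print(proj(p,[[.508,.341,.171],[.508,.341,.117]]))
cv2.imwrite("pics/w1.png",p["frame"])
```

```text
[0.48269122 0.2928568  0.25469399] [-3.77217888e-01 -3.11676748e+00  1.91037346e-03] 2.45
key_a [367. 230. 415. 301.] 0.91
key_a [ 12. 358.  96. 423.] 0.66
lock_a_mouth [327. 199. 447. 288.] 0.72
[[404.61237563 284.6378874 ]
 [388.44699561 254.59590511]]
```

View pics/w1.png

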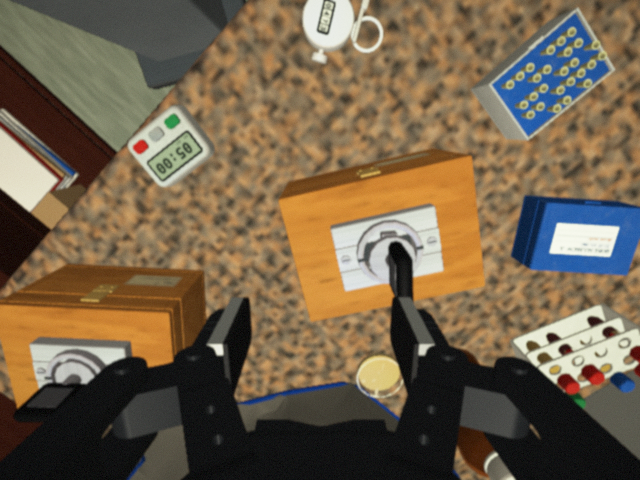

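The wrist view shows the middle lock with the proud key; the bow runs from (394,245) to (403,297), across the keyway marks at (350,260) and (432,243). I'll take a zoomed crop to measure it better.

Run:
```python
from h import *
p=cv2.imread("pics/w1.png");cv2.imwrite("pics/w1c.png",cv2.resize(p[190:310,320:460],(700,600),interpolation=cv2.INTER_CUBIC))
```

```text
(no output)
```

View pics/w1c.png

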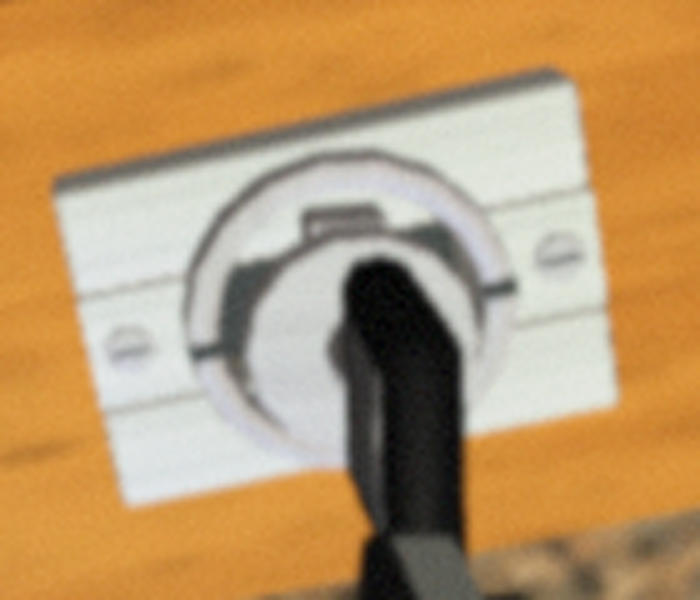

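Run:
```python
from h import *
p=bot.grab_frame("wrist")
f=lambda x,y,z:at_z(p,320+x/5,190+y/5,z)
L,R=f(205,352,.117),f(500,287,.117);print("marks",L,R,(L+R)/2,np.degrees(np.arctan2(*(R-L)[1::-1])))
q=[f(x,y,.109) for x,y in[(55,190),(575,85),(618,405),(128,505)]];print("plate",np.mean(q,0),np.degrees(np.arctan2(*(q[1]-q[0])[1::-1])),np.degrees(np.arctan2(*(q[2]-q[3])[1::-1])))
for xa,xb in((385,385),(460,460),(422,422)):
    a,b=f(xa,352,.171),f(xb,530,.171);print("bow",a,b,(a+b)/2,np.degrees(np.arctan2(*(b-a)[1::-1])))
c=f(412,305,.152)
for yaw in(-3,-8,-13):
    X=[]
    for z in(.135,.171):
        for s in(-1,1):
            for t in(-1,1):
                y=np.radians(yaw);X.append([.508+s*.018*np.cos(y)-t*.005*np.sin(y),.341+s*.018*np.sin(y)+t*.005*np.cos(y),z])
    print(yaw,((proj(p,X)-[320,190])*5).round().astype(int).tolist())
```

```text
marks [0.50807301 0.31541624 0.117     ] [0.50858603 0.36046081 0.117     ] [0.50832952 0.33793853 0.117     ] 89.34747800911441
plate [0.50815955 0.33803193 0.109     ] 87.85759151939295 88.69499718518016
bow [0.49195432 0.33495032 0.171     ] [0.51507416 0.33073614 0.171     ] [0.50351424 0.33284323 0.171     ] -10.330184268874808
bow [0.49412095 0.34364807 0.171     ] [0.51731131 0.33971994 0.171     ] [0.50571613 0.341684   0.171     ] -9.613863776884916
bow [0.4930232  0.33924127 0.171     ] [0.51617784 0.33516822 0.171     ] [0.50460052 0.33720474 0.171     ] -9.976637186650963
-3 [[344, 242], [416, 229], [377, 477], [447, 464], [398, 331], [482, 316], [434, 597], [514, 584]]
-8 [[355, 238], [427, 230], [366, 475], [436, 469], [411, 326], [495, 318], [422, 596], [502, 588]]
-13 [[366, 234], [439, 233], [355, 473], [425, 472], [424, 322], [509, 321], [409, 593], [489, 592]]
```

>>> {"api": "send_rows", "payload": {
  "targets": [60,8,15,0,0.035,60,8,15,0,0.035,60,8,15,0,0,50,0,0,-10,0,50,0,0,0,0]
}}

```text
time: 3.1
position: [0.5061, 0.3344, 0.2449]
eef_rot: [-0.275, -3.127, 0.003]
ft_force: [0.0, -0.0, -0.6]
width: 0.0501
grip_force: 0.0
```

Run:
```python
from h import *
p=bot.grab_frame("wrist");o=bot.get_obs();print(o["position"],o["eef_rot"],o["time"])
cv2.imwrite("pics/w2.png",p["frame"][160:460,160:480].repeat(2,0).repeat(2,1))
X=[]
for z in(.135,.171):
    for s in(-1,1):
        for t in(-1,1):
            y=np.radians(-10);X.append([.508+s*.018*np.cos(y)-t*.005*np.sin(y),.338+s*.018*np.sin(y)+t*.005*np.cos(y),z])
print(((proj(p,X)-[160,160])*2).round().astype(int).tolist())
```

```text
[0.50601223 0.33435427 0.24544501] [-2.74765565e-01 -3.12770390e+00  2.61131548e-03] 3.15
[[320, 131], [350, 131], [320, 233], [349, 233], [319, 164], [355, 164], [319, 281], [353, 281]]
```

View pics/w2.png

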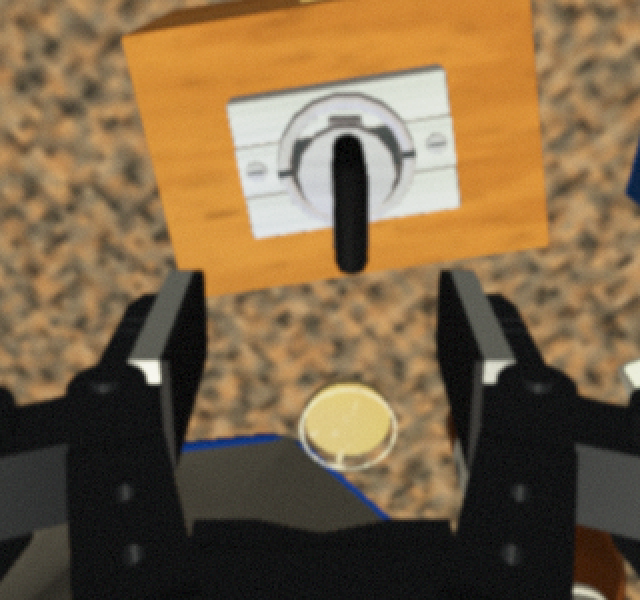

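>>> {"api": "send_rows", "payload": {
  "targets": [50,2,4,-20,0,50,1,3,-20,0,45,0,0,-20,0,40,0,0,-20,0,40,0,0,-4,0]
}}

```text
time: 3.65
position: [0.5079, 0.341, 0.1595]
eef_rot: [-0.274, -3.125, 0.005]
ft_force: [-1.0, -0.1, -1.3]
width: 0.0399
grip_force: 0.0
```

Run:
```python
from h import *
p=bot.grab_frame("wrist");o=bot.get_obs();print(o["position"],o["eef_rot"],o["time"],o["ft_force"],o["width"])
cv2.imwrite("pics/w3.png",p["frame"][160:460,160:480].repeat(2,0).repeat(2,1))
```

```text
[0.50825824 0.34130102 0.16019987] [-0.27397239 -3.12588118  0.00412598] 3.7 [-0.64334177  0.18167422 -0.65370662] 0.039878612340212234
```

View pics/w3.png

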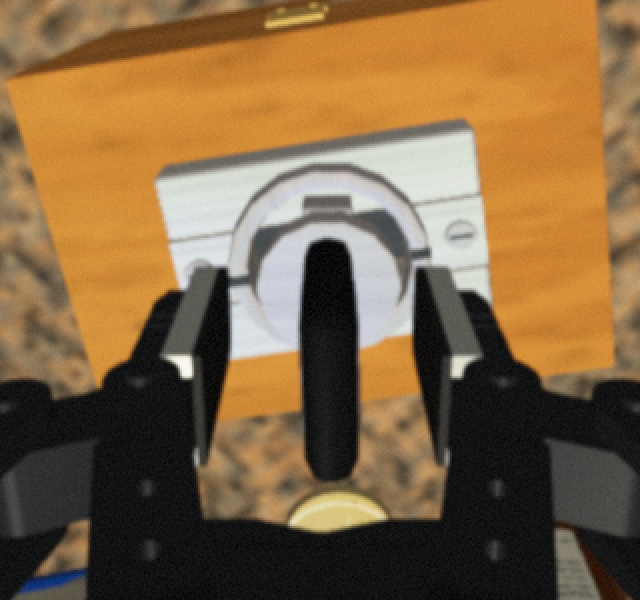

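>>> {"api": "send_rows", "payload": {
  "targets": [8,0,1,0,0,8,0,0,0,0,8,0,0,0,0,8,0,0,0,0,8,0,0,0,0],
  "newtons": 25
}}

```text
time: 4.2
position: [0.5106, 0.3442, 0.1642]
eef_rot: [0.272, 3.127, 0.002]
ft_force: [-0.1, -1.2, 4.9]
width: 0.0097
grip_force: 29.0
```

>>> {"api": "send_rows", "payload": {
  "targets": [8,0,0,0,0,8,0,0,0,0,8,0,0,0,0,8,0,0,0,0,8,0,0,0,0]
}}

```text
time: 4.7
position: [0.5106, 0.3442, 0.1642]
eef_rot: [0.272, 3.127, 0.002]
ft_force: [0.2, -0.1, 5.5]
width: 0.0098
grip_force: 29.1
```

>>> {"api": "send_rows", "payload": {
  "targets": [8,0,0,0,-0.1,8,0,0,0,-0.1,8,0,0,0,-0.1,8,0,0,0,-0.1,8,0,0,0,-0.1]
}}

```text
time: 5.2
position: [0.5103, 0.3437, 0.1641]
eef_rot: [1.044, 2.961, 0.001]
ft_force: [-0.8, -1.8, 6.2]
width: 0.0094
grip_force: 29.1
```

Run:
```python
from h import *
p=bot.grab_frame("wrist");o=bot.get_obs();print(o["position"],o["eef_rot"],o["time"],o["ft_force"],o["moment"],o["width"],o["qvel"])
cv2.imwrite("pics/w4.png",p["frame"][160:460,160:480].repeat(2,0).repeat(2,1))
```

```text
[0.5103077  0.34374708 0.16410785] [1.04876758e+00 2.95929701e+00 1.19328163e-03] 5.25 [-1.45073317 -2.29672491  7.1021021 ] [-0.38502569  0.26193014 -0.05976967] 0.009697277734812335 [-0.00232328  0.00071475 -0.00067162 -0.00262334  0.00301822 -0.17351728]
```

View pics/w4.png

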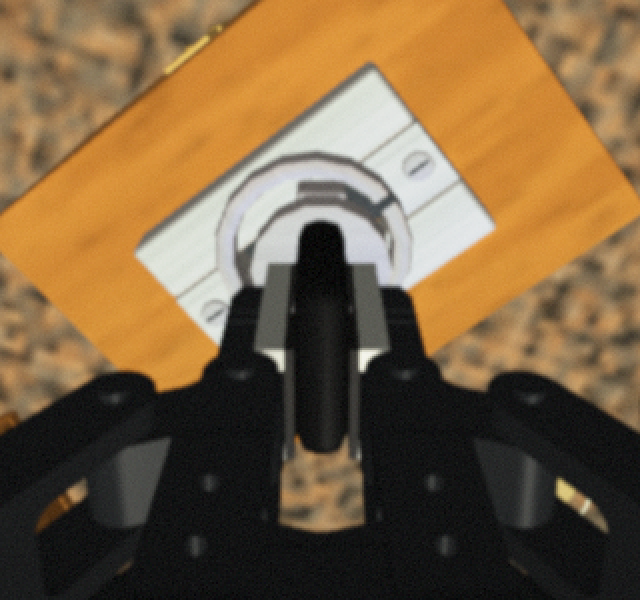

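>>> {"api": "send_rows", "payload": {
  "targets": [8,0,0,0,-0.1,8,0,0,0,-0.1,8,0,0,0,-0.1,8,0,0,0,-0.1,8,0,0,0,-0.1]
}}

```text
time: 5.75
position: [0.5108, 0.3447, 0.164]
eef_rot: [1.744, 2.611, 0.006]
ft_force: [-0.3, 0.2, 4.7]
width: 0.0099
grip_force: 29.0
```

>>> {"api": "send_rows", "payload": {
  "targets": [8,0,0,0,-0.1,8,0,0,0,-0.1,8,0,0,0,-0.1,8,0,0,0,-0.1,8,0,0,0,0]
}}

```text
time: 6.25
position: [0.5093, 0.3436, 0.1614]
eef_rot: [-2.224, -2.218, 0.003]
ft_force: [0.7, 0.0, -0.8]
width: 0.0097
grip_force: 28.1
```

>>> {"api": "send_rows", "payload": {
  "targets": [8,0,0,-2,0,8,0,0,-2,0,8,0,0,-2,0,8,0,0,-1,0,8,0,0,-1,0]
}}

```text
time: 6.75
position: [0.5098, 0.3441, 0.1542]
eef_rot: [-2.224, -2.218, -0.0]
ft_force: [-1.3, -0.9, 1.8]
width: 0.0095
grip_force: 28.4
```

>>> {"api": "send_rows", "payload": {
  "targets": [8,0,0,-1,0,8,0,0,-1,0,8,0,0,-1,0,8,0,0,0,0,8,0,0,0,0]
}}

```text
time: 7.25
position: [0.5097, 0.3441, 0.1541]
eef_rot: [2.224, 2.218, 0.003]
ft_force: [-3.4, -1.4, 8.4]
width: 0.0097
grip_force: 29.4
```

>>> {"api": "send_rows", "payload": {
  "targets": [9,0,0,2,0,15,0,0,0,0,30,0,0,0,0,40,0,0,0,0,40,0,0,0,0]
}}

```text
time: 7.75
position: [0.5098, 0.3439, 0.1529]
eef_rot: [-2.225, -2.218, 0.0]
ft_force: [-0.1, 0.3, 0.2]
width: 0.0401
grip_force: 0.0
```

>>> {"api": "send_rows", "payload": {
  "targets": [40,0,0,5,0,40,0,0,10,0,40,0,0,20,0,40,0,0,30,0,40,0,0,35,0]
}}

```text
time: 8.25
position: [0.5093, 0.3437, 0.254]
eef_rot: [-2.224, -2.218, 0.002]
ft_force: [-0.4, 0.3, 0.3]
width: 0.04
grip_force: 0.0
```

>>> {"api": "send_rows", "payload": {
  "targets": [40,-30,-20,0,0,40,-30,-20,0,0,40,0,0,0,0,40,0,0,0,0,40,0,0,0,0]
}}

```text
time: 8.75
position: [0.4507, 0.3044, 0.2543]
eef_rot: [2.224, 2.218, 0.004]
ft_force: [-0.4, 0.9, 0.7]
width: 0.0395
grip_force: 0.0
```

Run:
```python
from h import *
p=bot.grab_frame("wrist");q=bot.grab_frame("top");s=bot.grab_frame("scene");o=bot.get_obs();print(o["position"],o["time"],o["ft_force"],o["width"])
f=lambda i,x,y,w,h:cv2.resize(i[y:y+h,x:x+w],(400,300),interpolation=cv2.INTER_CUBIC)
u,v=proj(p,[.508,.342,.12])[0].astype(int);print(u,v)
u=np.clip(u-80,0,480);v=np.clip(v-60,0,360)
cv2.imwrite("pics/e1.png",np.vstack([np.hstack([f(p["frame"],u,v,160,120),f(q["frame"],302,185,80,60)]),np.hstack([f(s["frame"],280,190,80,60),f(s["frame"],312,150,80,60)])]))
```

```text
[0.45066308 0.30440849 0.25363796] 8.9 [ 0.43303174 -0.36418583  0.05603008] 0.039772875873385426
402 185
```

View pics/e1.png

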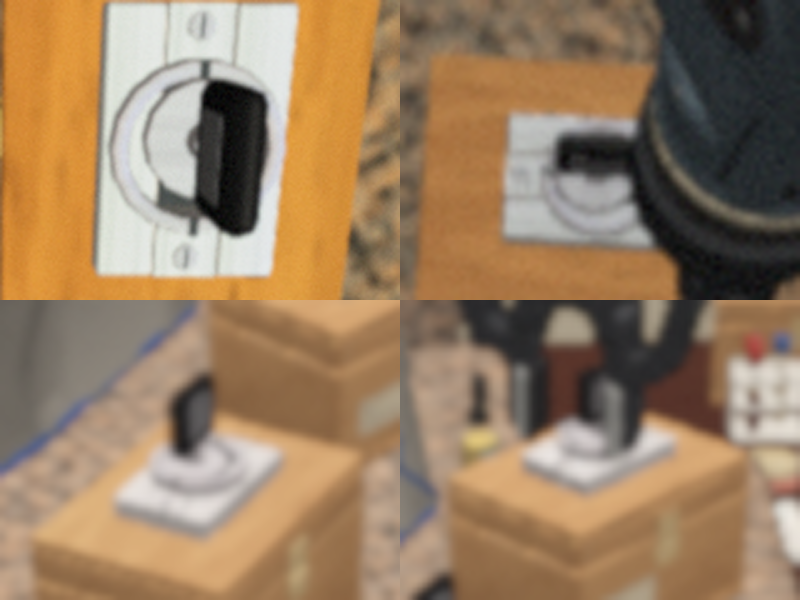

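The final view shows the bow in line with the marks and the collar down inside the ring. The bow is lower in the scene view (top edge about y=375 against 360 before), and the tool dropped 10 mm with the key before it bottomed.

```bash
python3 -c "
from workcell import bot
print(bot.finish_job())"
```

```text
the job is handed in; nothing more can be done
None
```

I turned the proud key on the middle case about 80° into line with its keyway, where it dropped 10 mm fully home, then let go and backed the arm off. The other key was left untouched, and the job was handed in at about 9 s of the 35 s limit; no verdict came back.

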